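Fit the spacer and hold the mill's crank ready

ROBOT

A 6-joint arm with a two-finger parallel gripper is mounted at the origin on a cart in front of the work surface, level with it; the furniture and walls round the work are solid. World frame = base frame: x ahead of the robot, y to its left, z up, the work surface at z = 0. Lengths are in m, angles in degrees, forces in N, time in s.
With the tool pointing down it reaches from about 0.375 to 0.975 m from the base axis. Payload 3.8 kg.
Tool frame: the origin (TCP) lies midway between the tips of the shut fingers; the grasp point (between the pads) lies 19 mm behind it (bot.grip_depth is the distance from the TCP to the grasp point, in m); z points along the fingers, y is the line along which they close (so a half turn about z gives the same grasp; the last joint's range is limited). The gripper opens to 85 mm and grips with 20 to 120 N. Pads are 22 mm wide; open, the fingers measure 114 mm over their backs; the gripper's body (76 mm by 85 mm) begins 54 mm behind the grasp point. The pads swing forward as they close: fully open they stand 13 mm farther back than shut.
Start: joints at [63.088, 15.12, 91.902, -0, 72.978, -2.114], TCP at [0.283, 0.613, 0.231] pointing down, gripper open.
Joint ranges: [-150.88, 150.88], [-54.13, 125.18], [17.81, 147.31], [-75.09, 255.09], [0, 152.58], [-146.25, 146.25]. Speed limits (degrees/s): [147.25, 147.25, 180, 180, 180, 180].

INTERFACE

Orientations are given as [roll, pitch, yaw] about the fixed x, y, z axes, in that order (R = Rz(yaw) Ry(pitch) Rx(roll)).
In Python, from rig import bot gives the robot as it stands.
- The arm moves only by the tool apply_moves, never from a script. Its argument "series" is a list that holds one entry, the list of rows, each a list of 4 numbers: the shift along the world's x, y, z in units of 0.03 m (1.0 is 0.03 m), then the turn about the world's z in units of 8 degrees (1.0 is 8 degrees). In form: [[[x, y, z, yaw], ...]]. A call has 1 to 5 rows; each row shifts and turns the commanded pose from where the row before left it; what a row does not reach is not made up. A row lasts 1/8 s, in which the tool goes at most 62.5 mm and 10.7 degrees, less where a joint would pass 70% of its speed; a pose out of reach is approached as far as the arm can. A call with a number of a shift or a turn outside -1 to 1 is refused whole. A call with a gripper value outside its range is refused whole. "claw" is the gripper's target within -1 to 1 (shut at 1, half-way at 0, fully open at -1), set as the call begins (left out, the last holds). The fingers move at their own pace and stop on an object; "grip_force" is the grip in N (left out, the last holds). Time passes only in rows, so rows that do not move let the fingers close. It gives the time, the measured TCP pose, the force, the opening and the grip force at its end, in the units of the state.
- bot.get_state(): the state, without advancing time (a new reading comes with each control period).
- bot.snapshot(name): name is "scene" or "top" or "wrist"; returns a dict with "frame" (384x512x3 uint8, blue, green, red), "fovy" (degrees; the focal length in pixels is half the picture's height over the tangent of half this angle, whatever the lens; pixels are square), "cx", "cy" (the principal point, pixels), "R" (3x3) and "t" (3): a world point X has camera coordinates R X + t; the wrist camera has in their place "mount" (4x4, takes a point from camera to tool coordinates, whose origin is the TCP and whose axes are the flange's). Camera axes: x right, y down, z forward; pixel columns grow to the right and rows downward; lengths in m; the calibration is good to about 2 mm. The wrist camera is an equidistant fisheye: a pixel r from the principal point sees the ray r / f radians off the axis. A picture is of the moment at which its call begins: read the wrist's pose just before it. There is no depth.
- bot.hand_in(): hands the job in; it is judged then, once.
The state is a dict: "time_s": time; "qpos": joint angles; "joint_velocities": joint speeds; "joint_torque": joint torques, N m; "ee_pos": TCP position; "ee_rot": TCP orientation; "wrist_force": force on the tool from outside, world axes, zero at the start; "ft_torque": the same for the moment, N m; "grip_width": opening from 0.0 (shut) to 1.0 (fully open); "grasp_force": force on a finger pad.
Only numpy, scipy, OpenCV 4.12 (cv2) and the standard library are available. Lean on these libraries where they do the work, as an engineer would, in place of code of your own. Each camera call takes 0.05 s, during which the arm holds its last target. There are 200 camera calls.

TASK

Help me put the coffee mill back together: one of the two spacer sleeves slides down over the mill's bare spindle, so slide that one fully down onto its shoulder and let go of it; the sleeve that does not go on stays on the table. Then pick up the crank by its arm at its balance point (nearer the hub than the knob) and finish while holding it: level and still in the gripper, its hub centred over the spindle about 3 cm above the tip, touching nothing else. Do not push the mug, coffee jar, teaspoon or egg timer about.

Things in the scene. Friction and masses are not known exactly. Their poses are not given: they have to be found in the camera images.
- mill: Coffee mill, a wooden box 90 x 90 mm and 80 mm high with a metal top plate, fixed to the table; origin at the centre of its underside, z up. In the middle of the top a round shoulder 28 mm wide stands up to 95 mm above the table, and from it an upright steel spindle, 12 mm thick, rises to 137 mm; its top 10 mm taper to 6 mm.
- mill_shoulder (a point): Point on the spindle's axis at the top of the shoulder, 95 mm above the table, where the underside of the sleeve ends up.
- spindle_tip (a point): Top end of the spindle, on its axis, 137 mm above the table, z up.
- sleeve_wide: Plain aluminium sleeve standing upright on the table, 28 mm outside, 32 mm high, with a through bore of 15.6 mm: it slides over the spindle. Origin at the centre of its underside, z along the bore.
- sleeve_narrow: Plain aluminium sleeve of the same outside size (28 mm, 32 mm high) but a bore of only 9 mm: it does not go down the spindle. Origin at the centre of its underside, z along the bore.
- crank: Crank, about 0.36 kg (-30 to +40 %), lying with its arm level: a heavy steel hub (34 mm wide, 36 high, upright 15 mm bore), a straight steel arm 12 mm wide and high whose middle is 24 mm above the hub's underside, and at the far end a wooden knob (28 mm wide, 74 mm high with its foot), 146 mm from hub axis to knob axis. Origin: centre of the hub's underside; x along the arm to the knob, z up.
- crank_hub (a point): Centre of the underside of the crank's hub, on its bore's axis.
- crank_balance (a point): The crank's balance point, in the middle of the arm's section: 44 mm from the hub's axis towards the knob, 24 mm above the hub's underside.
- mug: Mug, 96 mm high, 79 mm wide with a handle, left of the mill; leave it alone. Origin at the middle of its underside.
- coffee_jar: Preserving jar of coffee, 99 x 90 x 142 mm, left of the mill; leave it alone. Origin at the middle of its underside.
- teaspoon: Metal teaspoon, 132 x 26 x 9 mm, lying near the table's front edge; leave it alone. Origin at the middle of its underside.
- egg_timer: Round kitchen timer, 66 mm wide and 64 mm high, beyond the crank's knob; leave it alone. Origin at the middle of its underside.
Mind the look-alikes: they are no part of the job. What is meant by the crank is not pink, and is the larger of those in its own colour.

How it is judged:
By the outcome, as a careful person would: the job done as asked, in the order asked, and still so for the second after the job is handed in, while the arm keeps its last pose, push and grip.
It also fails if it takes over 48 s, if anything falls off the work surface, if the arm or the gripper's body presses on something with over 40 N, if the wrist force passes 120 N, or if a joint passes its speed limit or range.

## Working session

There is one attempt and no reset: what is moved stays moved. The work goes in short steps, Python scripts to look and compute and a tool call to move; the robot and the scene stay as the last step left them, time stands still between calls to the robot, and variables do not carry over. Pictures are saved under pics/ and viewed, at most 10 in all, crops included, and the job is handed in when it is done.

Besides the shell and the picture viewer there is one more tool, called by a JSON object that holds its "name" and its "arguments". apply_moves: Moves the arm, as the interface text tells. Its arguments: {"type":"object","properties":{"series":{"type":"array","items":{"type":"array","items":{"type":"array","items":{"type":"number","minimum":-1,"maximum":1}}}},"claw":{"type":"number"},"grip_force":{"type":"number"}},"required":["series"]}

```bash
mkdir -p pics; cat > h.py <<'E'
import numpy as np, cv2
from rig import bot
def ray(s,u,v):
    f=s["frame"].shape[0]/2/np.tan(np.radians(s["fovy"]/2))
    R=np.array(s["R"]);t=np.array(s["t"])
    d=R.T@np.array([(u-s["cx"])/f,(v-s["cy"])/f,1.]); return -R.T@t,d
def onz(s,u,v,z):
    o,d=ray(s,u,v); return o+d*(z-o[2])/d[2]
def proj(s,X):
    f=s["frame"].shape[0]/2/np.tan(np.radians(s["fovy"]/2))
    c=np.array(s["R"])@np.array(X)+np.array(s["t"]); return s["cx"]+f*c[0]/c[2],s["cy"]+f*c[1]/c[2]
E
python3 - <<'E'
from h import *
import pickle
d={}
for n in("scene","top"):
    s=bot.snapshot(n);d[n]=s;cv2.imwrite(f"pics/{n}0.png",cv2.resize(s["frame"],None,fx=1.5,fy=1.5))
    print(n,s["fovy"],s["cx"],s["cy"],-np.array(s["R"]).T@s["t"])
pickle.dump(d,open("s0.pkl","wb"))
print(bot.get_state())
E
```

```text
scene 49.69816309168625 257.54762657925295 188.96553817008433 [-0.09567744 -0.12465829  1.01530337]
top 55.67748156539441 249.33925157138484 195.0960465894923 [0.40885191 0.18067305 1.24531754]
{'time_s': 0.1, 'qpos': array([ 6.30875181e+01,  1.51665179e+01,  9.19737848e+01,  6.65751778e-04,
        7.29784739e+01, -2.11614839e+00]), 'joint_velocities': array([-0.06288299, -0.0637732 , -0.17422361, -0.01127684, -0.01204797,
       -0.02263163]), 'joint_torque': array([ 3.13599576e-04, -5.16707540e+01, -3.68588769e+01, -2.12274426e-05,
        6.27523448e-03,  4.05261130e-05]), 'ee_pos': array([0.28280701, 0.61216269, 0.23006348]), 'ee_rot': array([-1.79881328e+02, -5.02161690e-03,  1.55203466e+02]), 'wrist_force': array([-0.35909361, -0.09869101,  0.16821058]), 'ft_torque': array([-0.02362293, -0.00276753,  0.01675821]), 'grasp_force': 0.0, 'grip_width': 1.0026501514371962}
```

View pics/scene0.png

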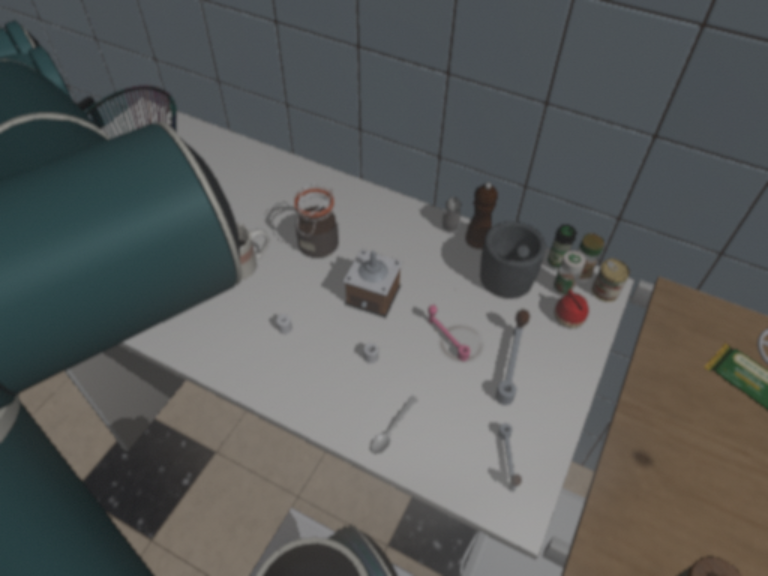

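View pics/top0.png

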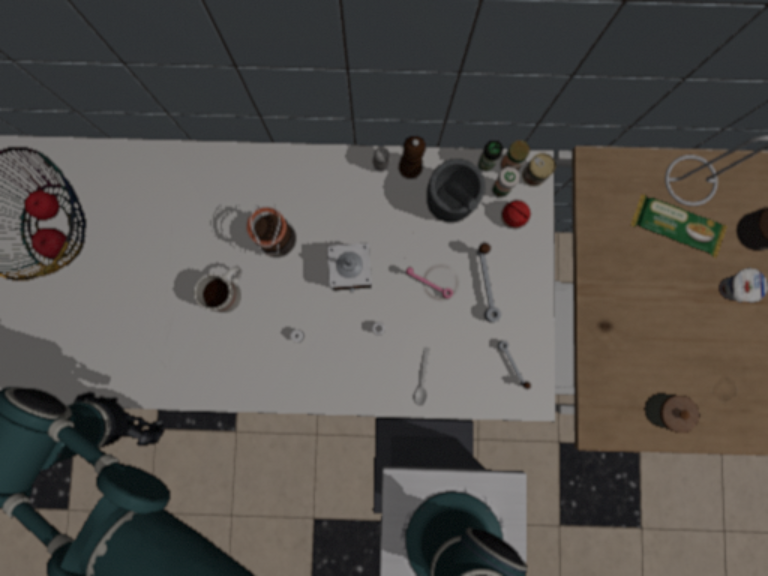

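The scene view shows the mill at about (373,280). The sleeves are at (283,323) and (370,352), and the large grey crank has its hub at (507,393) and knob at (522,317). In the top view the sleeves are at (297,336) and (377,328), and the crank runs (492,314) to (484,248). Next I'll zoom in and measure.

```bash
python3 - <<'E'
from h import *
import pickle
d=pickle.load(open("s0.pkl","rb"));T=d["top"];S=d["scene"]
k=1.5
for n,(u,v),z in[("sl1",(297,335),.032),("sl2",(377,328),.032),("mill",(349,263),.095),("hub",(492,314),.036),("knob",(484,248),.074)]:
    print(n,onz(T,u/k,v/k,z).round(3))
for n,(u,v),z in[("sl1",(283,321),.032),("sl2",(370,350),.032),("mill",(373,254),.137),("hub",(507,390),.036),("knob",(522,317),.074)]:
    print(n,onz(S,u/k,v/k,z).round(3))
def crop(s,u,v,w,h,f): return cv2.resize(s["frame"][v-h:v+h,u-w:u+w],None,fx=f,fy=f,interpolation=cv2.INTER_CUBIC)
t=[crop(T,198,224,16,16,8),crop(T,251,219,16,16,8),crop(T,233,177,24,24,16/3)]
b=[crop(S,189,215,16,16,8),crop(S,247,234,16,16,8),crop(S,249,180,24,24,16/3)]
c=np.hstack([crop(T,325,190,20,32,8),crop(S,343,235,20,32,8)])
m=np.vstack([np.hstack(t),np.hstack(b)])
print(m.shape,c.shape)
im=np.zeros((512,768+0+640-0,3),np.uint8)
im=np.zeros((512,1408,3),np.uint8); im[:m.shape[0],:m.shape[1]]=m; im[:c.shape[0],768:]=c
im=cv2.resize(im,(800,291)) ; im=cv2.convertScaleAbs(im,alpha=1.5)
cv2.imwrite("pics/z1.png",im)
E
```

```text
sl1 [0.436 0.355 0.032]
sl2 [0.457 0.178 0.032]
mill [0.591 0.242 0.095]
hub [ 0.496 -0.076  0.036]
knob [ 0.636 -0.049  0.074]
sl1 [0.435 0.356 0.032]
sl2 [0.455 0.177 0.032]
mill [0.587 0.241 0.137]
hub [ 0.494 -0.08   0.036]
knob [ 0.629 -0.052  0.074]
(512, 768, 3) (512, 640, 3)
```

View pics/z1.png

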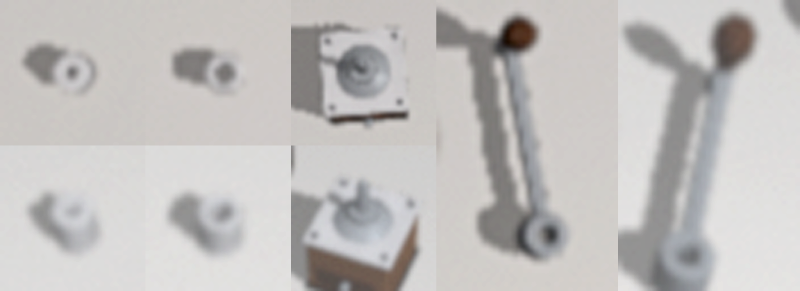

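The right sleeve (0.456, 0.178) has the larger bore. I'll move above it and check with the wrist camera.

{"name": "apply_moves", "arguments": {"series": [[[0.4,-0.95,0,0.3],[0.4,-0.95,0,0.3],[0.4,-0.95,0,0.3],[0.4,-0.95,0,0.3],[0.4,-0.95,0,0.3]]]}}

```text
time_s: 0.72
ee_pos: [0.3432, 0.469, 0.2307]
ee_rot: [-179.9, -0.0, 167.3]
wrist_force: [0.2, -0.5, 0.1]
grip_width: 0.995
grasp_force: 0.0
```

{"name": "apply_moves", "arguments": {"series": [[[0.4,-0.95,0,0.3],[0.4,-0.95,0,0.3],[0.4,-0.95,0,0.3],[0.4,-0.95,0,0.3],[0.4,-0.95,0,0.3]]]}}

```text
time_s: 1.35
ee_pos: [0.4031, 0.3266, 0.2307]
ee_rot: [-180.0, -0.0, 179.3]
wrist_force: [-0.2, 0.5, 0.5]
grip_width: 0.998
grasp_force: 0.0
```

{"name": "apply_moves", "arguments": {"series": [[[0.4,-0.95,0,0.3],[0.4,-0.95,-0.3,0.3],[0.4,-0.95,-0.3,0.3],[0.4,-0.95,-0.3,0.3],[0,-0.95,-0.3,0.3]]], "claw": -0.2}}

```text
time_s: 1.98
ee_pos: [0.4515, 0.1841, 0.1946]
ee_rot: [-180.0, -0.0, -168.7]
wrist_force: [0.4, 0.7, 0.2]
grip_width: 0.603
grasp_force: 0.0
```

```bash
cat >> h.py <<'E'
from scipy.spatial.transform import Rotation as Ro
def wray(s,st,u,v):
    f=s["frame"].shape[0]/2/np.tan(np.radians(s["fovy"]/2))
    p=np.array([u-s["cx"],v-s["cy"]]);r=np.hypot(*p);a=r/f
    d=np.array([*(p/max(r,1e-9)*np.sin(a)),np.cos(a)])
    M=np.array(s["mount"]);R=Ro.from_euler("xyz",st["ee_rot"],degrees=True).as_matrix()
    return R@M[:3,3]+st["ee_pos"],R@M[:3,:3]@d
def wz(s,st,u,v,z):
    o,d=wray(s,st,u,v);return o+d*(z-o[2])/d[2]
def wproj(s,st,X):
    f=s["frame"].shape[0]/2/np.tan(np.radians(s["fovy"]/2))
    M=np.array(s["mount"]);R=Ro.from_euler("xyz",st["ee_rot"],degrees=True).as_matrix()
    c=M[:3,:3].T@(R.T@(np.array(X)-st["ee_pos"])-M[:3,3])
    r=np.hypot(c[0],c[1]);a=np.arctan2(r,c[2])*f
    return s["cx"]+a*c[0]/r,s["cy"]+a*c[1]/r
def rect(s,st,c,z,h,n=300):
    "top-down rectified patch at height z: rows = -x, cols = -y, half size h; n px"
    g=np.linspace(-h,h,n);mx=np.zeros((n,n),np.float32);my=mx.copy()
    P=(lambda X:wproj(s,st,X)) if "mount" in s else (lambda X:proj(s,X))
    for i in range(n):
        for j in range(n):
            mx[i,j],my[i,j]=P([c[0]-g[i],c[1]-g[j],z])
    return cv2.remap(s["frame"],mx,my,cv2.INTER_CUBIC)
E
python3 - <<'E'
from h import *
st=bot.get_state();s=bot.snapshot("wrist")
print(st["time_s"],st["ee_pos"],st["ee_rot"],st["qpos"],st["wrist_force"]);print(s["fovy"],np.array(s["mount"]).round(3))
cv2.imwrite("pics/w1.png",np.hstack([s["frame"]]))
a=rect(s,st,(.456,.178),.032,.04,200)
cv2.imwrite("pics/w1c.png",cv2.convertScaleAbs(np.hstack([cv2.resize(s["frame"],(533,400)),cv2.copyMakeBorder(a,0,200,0,0,0)]),alpha=1.4))
E
```

```text
1.975 [0.45145783 0.18414024 0.19463714] [-1.79986522e+02 -1.73106286e-02 -1.68737198e+02] [ 1.92699697e+01 -3.86793630e+00  1.16623408e+02 -1.18567528e-02
  6.72635477e+01 -8.19882500e+01] [0.38437003 0.74606934 0.20826124]
65.70646984690485 [[-0.    -0.965 -0.261  0.066]
 [ 1.    -0.     0.     0.002]
 [-0.    -0.261  0.965 -0.143]
 [ 0.     0.     0.     1.   ]]
```

View pics/w1c.png

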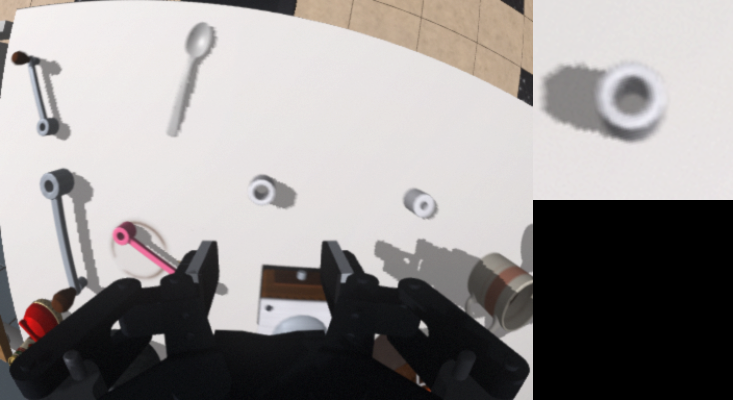

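The wrist view confirms it: the sleeve at (262,190) has the wide bore, and the one at (420,205) is narrow. Next step is refining the sleeve's centre.

```bash
python3 - <<'E'
from h import *
st=bot.get_state();s=bot.snapshot("wrist")
a=rect(s,st,(.456,.178),.032,.04,320)
g=cv2.GaussianBlur(cv2.cvtColor(a,cv2.COLOR_BGR2GRAY),(5,5),0)
c=cv2.HoughCircles(g,cv2.HOUGH_GRADIENT,1,20,param1=60,param2=12,minRadius=20,maxRadius=65)
for x,y,r in c[0][:5]: print((.456-(y-159.5)*.08/319).round(4),(.178-(x-159.5)*.08/319).round(4),r*.08/319)
E
```

```text
0.4573 0.1808 0.012990596
0.452 0.18 0.01291536
0.4565 0.2023 0.014194357
0.4547 0.1755 0.010934169
0.4605 0.1863 0.0069467085
```

{"name": "apply_moves", "arguments": {"series": [[[0.18,-0.2,-1,0],[0,0,-1,0],[0,0,-1,0],[0,0,-1,0],[0,0,-0.9,0]]]}}

```text
time_s: 2.7
ee_pos: [0.4563, 0.18, 0.0473]
ee_rot: [180.0, -0.0, -168.8]
wrist_force: [0.7, 0.9, -0.1]
grip_width: 0.598
grasp_force: 0.0
```

```bash
python3 - <<'E'
from h import *
st=bot.get_state();s=bot.snapshot("wrist")
print(st["ee_pos"],wproj(s,st,(.457,.178,.032)))
im=s["frame"];cv2.imwrite("pics/w2.png",cv2.convertScaleAbs(im,alpha=1.4))
E
```

```text
[0.45625815 0.18000663 0.0473035 ] (np.float64(252.0195504282531), np.float64(234.54565417739482))
```

View pics/w2.png

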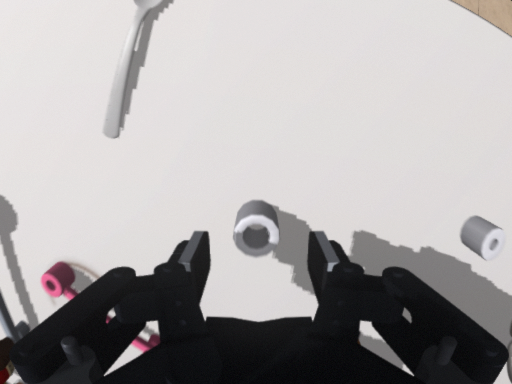

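The sleeve's top is at (256,234), within 1 mm of the gripper's centre. I'll go down and grip it.

{"name": "apply_moves", "arguments": {"series": [[[0.03,0.03,-0.7,0],[0,0,-0.65,0],[0,0,0,0]]]}}

```text
time_s: 3.12
ee_pos: [0.456, 0.1803, 0.0069]
ee_rot: [-180.0, -0.2, -168.8]
wrist_force: [-0.4, -0.3, -0.5]
grip_width: 0.604
grasp_force: 0.0
```

{"name": "apply_moves", "arguments": {"series": [[[0,0,0,0],[0,0,0,0],[0,0,0,0],[0,0,0,0],[0,0,0,0]]], "claw": 1, "grip_force": 40}}

```text
time_s: 3.75
ee_pos: [0.4586, 0.1807, 0.0091]
ee_rot: [180.0, 0.1, -168.8]
wrist_force: [-0.6, 0.2, 6.1]
grip_width: 0.302
grasp_force: 40.0
```

{"name": "apply_moves", "arguments": {"series": [[[0,0,0.3,0],[0,0,1,0],[0,0,1,0],[0,0,1,0],[0,0,1,0]]]}}

```text
time_s: 4.38
ee_pos: [0.4569, 0.1799, 0.1379]
ee_rot: [-180.0, -0.0, -168.8]
wrist_force: [-0.3, 0.6, 0.1]
grip_width: 0.299
grasp_force: 39.4
```

```bash
python3 - <<'E'
from h import *
import pickle
d=pickle.load(open("s0.pkl","rb"));T=d["top"];S=d["scene"]
print(onz(T,232.4,174.8,.137),onz(S,248.4,168.5,.137))
# shoulder/dome ring in rectified top view: tip & plate
o=[]
for s,z in((T,.08),(T,.137),(S,.08),(S,.137)):
    o.append(rect(s,None,(.588,.242),z,.06,300))
im=cv2.convertScaleAbs(np.vstack([np.hstack(o[:2]),np.hstack(o[2:])]),alpha=1.3)
for i in(150,450):cv2.line(im,(i,0),(i,599),(0,0,255),1);cv2.line(im,(0,i),(599,i),(0,0,255),1)
cv2.imwrite("pics/m.png",im)
E
```

```text
[0.58626507 0.2410346  0.137     ] [0.58903877 0.24284092 0.137     ]
```

View pics/m.png

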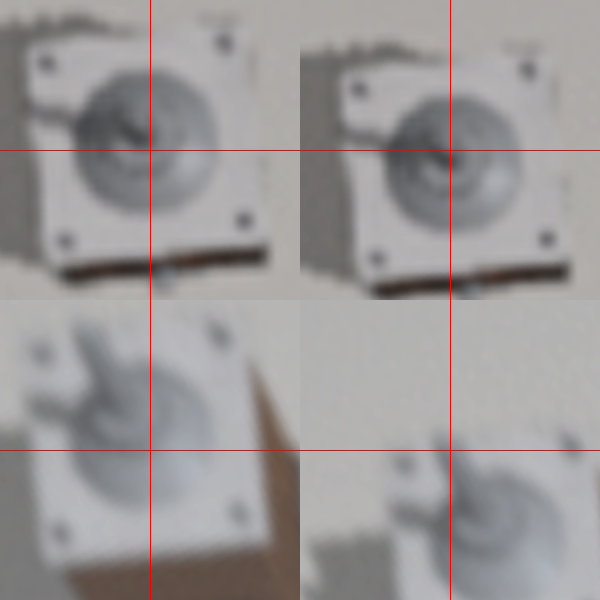

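{"name": "apply_moves", "arguments": {"series": [[[0.6,0.3,1,0],[0.9,0.4,1,0],[0.9,0.4,0.3,0],[0.9,0.4,0,0],[0.9,0.4,0,0]]]}}

```text
time_s: 5.0
ee_pos: [0.5839, 0.2373, 0.2062]
ee_rot: [-180.0, -0.0, -168.8]
wrist_force: [0.1, -0.5, -0.4]
grip_width: 0.299
grasp_force: 39.4
```

The mill's plate screws put its axis near (0.592, 0.245). I'll check the spindle with the wrist camera.

```bash
python3 - <<'E'
from h import *
st=bot.get_state();s=bot.snapshot("wrist")
print(st["ee_pos"])
for X in((.592,.245,.137),(.592,.245,.127),(.592,.245,.095),(*st["ee_pos"][:2],st["ee_pos"][2]+.023)):print(wproj(s,st,X))
im=s["frame"][150:384,140:372]
cv2.imwrite("pics/w3.png",cv2.convertScaleAbs(cv2.resize(im,None,fx=2.5,fy=2.5,interpolation=cv2.INTER_CUBIC),alpha=1.4))
cv2.imwrite("pics/w3raw.png",s["frame"])
E
```

```text
[0.5839401  0.23727804 0.20616754]
(np.float64(264.3107404523556), np.float64(218.00884672314052))
(np.float64(264.0734544192651), np.float64(213.7553117085118))
(np.float64(263.4252276208068), np.float64(202.19157283461044))
(np.float64(254.98413053686681), np.float64(266.14569224353056))
```

View pics/w3.png

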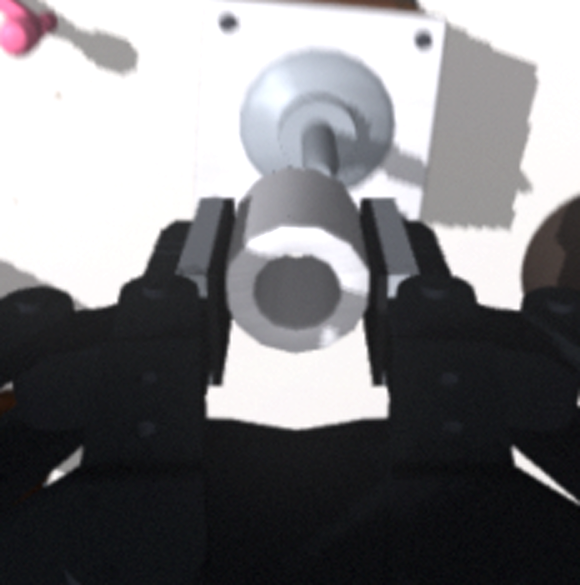

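In this crop the sleeve's top is at (297,290), centred between the fingers. The shoulder is at (318,128), which fits a spindle at about (0.5925, 0.2455). Moving over it and down.

{"name": "apply_moves", "arguments": {"series": [[[0.28,0.28,0,0],[0,0,-0.6,0],[0,0,-0.6,0],[0,0,-0.4,0],[0,0,0,0]]]}}

```text
time_s: 5.68
ee_pos: [0.59, 0.2448, 0.1554]
ee_rot: [-180.0, -0.2, -168.8]
wrist_force: [-0.0, 0.5, -0.6]
grip_width: 0.305
grasp_force: 39.4
```

{"name": "apply_moves", "arguments": {"series": [[[0,0,-0.2,0],[0,0,-0.2,0],[0,0,-0.2,0],[0,0,0,0]]]}}

```text
time_s: 6.18
ee_pos: [0.5913, 0.2454, 0.139]
ee_rot: [-180.0, -0.1, -168.8]
wrist_force: [-0.2, -0.4, -0.4]
grip_width: 0.304
grasp_force: 39.4
```

{"name": "apply_moves", "arguments": {"series": [[[0,0,-0.15,0],[0,0,-0.15,0],[0,0,-0.15,0],[0,0,0,0]]]}}

```text
time_s: 6.68
ee_pos: [0.5914, 0.2454, 0.1255]
ee_rot: [-180.0, -0.1, -168.8]
wrist_force: [-0.7, 0.7, -0.0]
grip_width: 0.302
grasp_force: 39.4
```

{"name": "apply_moves", "arguments": {"series": [[[0,0,-0.2,0],[0,0,-0.2,0],[0,0,-0.1,0],[0,0,0,0],[0,0,0,0]]]}}

```text
time_s: 7.3
ee_pos: [0.5919, 0.2456, 0.1114]
ee_rot: [180.0, 0.0, -168.8]
wrist_force: [0.5, -0.6, -1.0]
grip_width: 0.301
grasp_force: 39.4
```

{"name": "apply_moves", "arguments": {"series": [[[0,0,-0.1,0],[0,0,-0.1,0],[0,0,0,0]]]}}

```text
time_s: 7.68
ee_pos: [0.5915, 0.2454, 0.1048]
ee_rot: [-180.0, -0.0, -168.8]
wrist_force: [-0.3, -0.3, 0.3]
grip_width: 0.301
grasp_force: 39.4
```

{"name": "apply_moves", "arguments": {"series": [[[0,0,-0.07,0],[0,0,0,0],[0,0,0,0]]]}}

```text
time_s: 8.05
ee_pos: [0.5919, 0.2456, 0.1041]
ee_rot: [180.0, 0.0, -168.8]
wrist_force: [-2.9, -0.5, 5.6]
grip_width: 0.302
grasp_force: 40.0
```

It made contact at the predicted height, so the sleeve is seated. Releasing it and lifting.

{"name": "apply_moves", "arguments": {"series": [[[0,0,0,0],[0,0,0,0],[0,0,0,0]]], "claw": -0.2}}

```text
time_s: 8.43
ee_pos: [0.5917, 0.2455, 0.1029]
ee_rot: [-180.0, -0.0, -168.8]
wrist_force: [0.2, -0.5, 0.3]
grip_width: 0.601
grasp_force: 0.0
```

{"name": "apply_moves", "arguments": {"series": [[[0,0,0.4,0],[0,0,1,0],[0,0,1,0],[0,0,1,0],[0,0,1,0]]]}}

```text
time_s: 9.05
ee_pos: [0.592, 0.2456, 0.2372]
ee_rot: [180.0, 0.1, -168.8]
wrist_force: [-0.2, -0.1, 0.5]
grip_width: 0.599
grasp_force: 0.0
```

{"name": "apply_moves", "arguments": {"series": [[[-0.4,-0.9,0,0],[-0.4,-0.9,0,0],[-0.4,-0.9,0,0],[-0.4,-0.9,0,0],[-0.4,-0.9,0,0]]]}}

```text
time_s: 9.68
ee_pos: [0.5316, 0.1098, 0.2362]
ee_rot: [-180.0, 0.1, -168.8]
wrist_force: [-0.7, 0.1, 0.4]
grip_width: 0.595
grasp_force: 0.0
```

{"name": "apply_moves", "arguments": {"series": [[[0,-0.9,0,0],[0,-0.9,0,0],[0,-0.9,0,0],[0,-0.9,0,0],[0,-0.9,0,0]]]}}

```text
time_s: 10.3
ee_pos: [0.532, -0.0253, 0.2363]
ee_rot: [-180.0, 0.1, -168.8]
wrist_force: [-0.0, -1.0, -0.1]
grip_width: 0.599
grasp_force: 0.0
```

```bash
python3 - <<'E'
from h import *
st=bot.get_state();s=bot.snapshot("wrist");t=bot.snapshot("scene")
print(st["ee_pos"],st["qpos"])
cv2.imwrite("pics/w4raw.png",s["frame"])
c=cv2.resize(t["frame"][140:240,205:305],(288,288),interpolation=cv2.INTER_CUBIC)
im=np.hstack([s["frame"],cv2.copyMakeBorder(c,0,96,0,0,0)])
cv2.imwrite("pics/w4.png",cv2.convertScaleAbs(im,alpha=1.4))
import pickle;pickle.dump((st,s),open("w4.pkl","wb"))
E
```

```text
[ 0.53202155 -0.02534199  0.23627516] [-5.40659074e+00 -6.02050083e-01  1.08975162e+02 -1.16714178e-04
  7.15401776e+01 -1.06607962e+02]
```

View pics/w4.png

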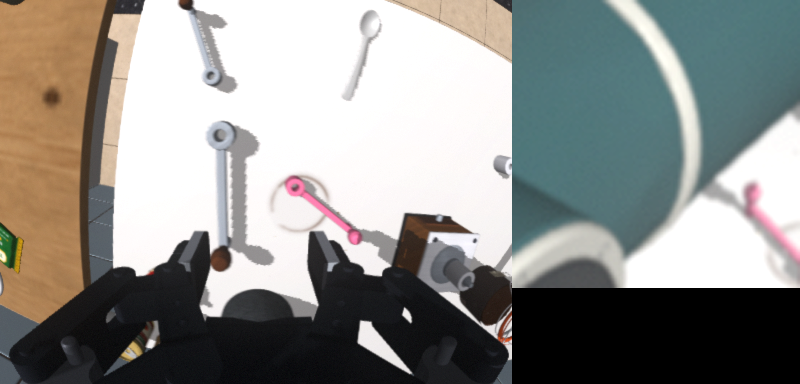

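The sleeve is on the spindle at (460,272). The crank's hub is at (221,134), its arm runs to (223,240) and its knob is at (221,258).

```bash
python3 - <<'E'
from h import *
import pickle
st,s=pickle.load(open("w4.pkl","rb"))
# arm centre columns by row (grey-blue arm, darker than table)
g=cv2.cvtColor(s["frame"],cv2.COLOR_BGR2GRAY)
a=[]
for v in range(158,236,6):
    r=g[v,205:245].astype(float); bg=np.median(g[v,190:205]); i=np.where(r[:23]<bg-25)[0]
    a.append((v,round(i.min()+205-.0,1),i.max()+205))
print(a[::3], [int(x) for x in g[190,208:245]])
for b in(0,3.8):
    h=wz(s,st,221-b,134,.036);m=[wz(s,st,u-b,v,.030) for u,v in((220.7,160),(222.5,230))]
    d=m[1]-m[0];ang=np.degrees(np.arctan2(d[1],d[0]))
    k=np.array([np.cos(np.radians(ang)),np.sin(np.radians(ang))])
    print(b,h,m,ang,h[:2]+.044*k)
E
```

```text
[(158, np.float64(216.0), np.int64(227)), (176, np.float64(216.0), np.int64(227)), (194, np.float64(217.0), np.int64(227)), (212, np.float64(217.0), np.int64(227)), (230, np.float64(221.0), np.int64(227))] [183, 182, 183, 184, 183, 183, 183, 176, 168, 152, 141, 138, 133, 132, 130, 129, 119, 104, 115, 142, 170, 180, 178, 157, 131, 109, 106, 106, 105, 107, 106, 106, 106, 105, 106, 106, 110]
0 [ 0.4952776  -0.07510942  0.036     ] [array([ 0.52642246, -0.07072201,  0.03      ]), array([ 0.61414792, -0.05409319,  0.03      ])] 10.733368424334747 [ 0.53850779 -0.06691491]
3.8 [ 0.49606017 -0.07947847  0.036     ] [array([ 0.52726409, -0.07522509,  0.03      ]), array([ 0.61514747, -0.05887399,  0.03      ])] 10.539626257932925 [ 0.53931783 -0.07143019]
```

{"name": "apply_moves", "arguments": {"series": [[[0.1,-0.7,0,0],[0.13,-0.75,-1,0],[0,0,-1,0],[0,0,-1,0],[0,0,-1,0]]]}}

```text
time_s: 11.02
ee_pos: [0.5392, -0.0673, 0.115]
ee_rot: [180.0, 0.1, -168.8]
wrist_force: [1.0, 1.2, -0.1]
grip_width: 0.601
grasp_force: 0.0
```

{"name": "apply_moves", "arguments": {"series": [[[0,0,-1,0],[0,0,-1,0],[0,0,-0.8,0],[0,0,-0.4,0],[0,0,0,0]]]}}

```text
time_s: 11.65
ee_pos: [0.5384, -0.0675, 0.0188]
ee_rot: [180.0, -0.1, -168.8]
wrist_force: [0.2, 0.3, 0.3]
grip_width: 0.6
grasp_force: 0.0
```

```bash
python3 - <<'E'
from h import *
st=bot.get_state();s=bot.snapshot("wrist")
print(st["ee_pos"],st["ee_rot"])
im=s["frame"][100:330,130:382]
for z in(.036,):print(wproj(s,st,(.4957,-.0773,z)))
cv2.imwrite("pics/w5.png",cv2.convertScaleAbs(cv2.resize(im,None,fx=2.5,fy=2.5,interpolation=cv2.INTER_CUBIC),alpha=1.4))
E
```

```text
[ 0.53836497 -0.06747289  0.01883188] [ 1.79965689e+02 -6.55853409e-02 -1.68784560e+02]
(np.float64(251.64324143728055), np.float64(168.62885143529166))
```

View pics/w5.png

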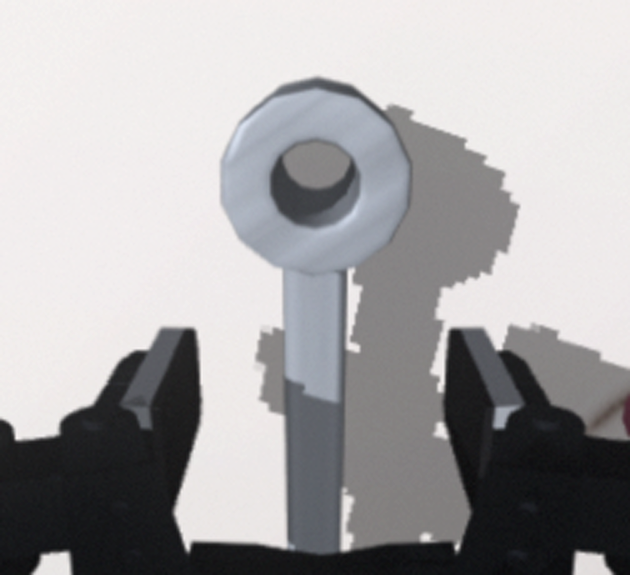

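The hub's top face is at (316,181) in the crop and the arm at x=315, while the finger gap's centre is at 322. A shift of +2 mm in x and −1 mm in y lines it up; then I'll go down and grip.

{"name": "apply_moves", "arguments": {"series": [[[0.07,-0.03,-0.34,0],[0,0,0,0],[0,0,0,0]]]}}

```text
time_s: 12.08
ee_pos: [0.541, -0.0689, 0.0092]
ee_rot: [-180.0, 0.0, -168.8]
wrist_force: [-0.1, 0.1, 0.4]
grip_width: 0.598
grasp_force: 0.0
```

{"name": "apply_moves", "arguments": {"series": [[[0,0,0,0],[0,0,0,0],[0,0,0,0],[0,0,0,0],[0,0,0,0]]], "claw": 1, "grip_force": 90}}

```text
time_s: 12.7
ee_pos: [0.5409, -0.0686, 0.0094]
ee_rot: [180.0, 0.0, -168.8]
wrist_force: [-1.1, 2.2, 5.6]
grip_width: 0.118
grasp_force: 88.4
```

{"name": "apply_moves", "arguments": {"series": [[[0,0,0,0],[0,0,0.2,0],[0,0,0.4,0],[0,0,0.4,0],[0,0,0,0]]]}}

```text
time_s: 13.32
ee_pos: [0.5423, -0.0692, 0.0406]
ee_rot: [-179.9, 0.2, -168.8]
wrist_force: [0.1, -0.6, -5.0]
grip_width: 0.123
grasp_force: 88.2
```

```bash
python3 - <<'E'
from h import *
st=bot.get_state();print(st["ee_pos"],st["ee_rot"],st["wrist_force"],st["ft_torque"],st["grip_width"])
E
```

```text
[ 0.5422554  -0.06916947  0.04064155] [-1.79926448e+02  1.79630540e-01 -1.68796905e+02] [ 0.12868053 -0.57393217 -4.95620791] [-0.01384357  0.00037716 -0.01242252] 0.12298892069181401
```

Holding about 5 N with almost no moment, so the crank is balanced. Now I'll lift it and carry it over.

{"name": "apply_moves", "arguments": {"series": [[[0,0,0.5,0],[0,0,0.8,0],[0,0,0.8,0],[0,0,0.8,0],[0,0,0.8,0]]]}}

```text
time_s: 13.95
ee_pos: [0.5405, -0.0688, 0.1513]
ee_rot: [-180.0, -0.0, -168.8]
wrist_force: [0.8, -1.0, -4.8]
grip_width: 0.113
grasp_force: 88.1
```

{"name": "apply_moves", "arguments": {"series": [[[0,0,0.8,0],[0,0,0.5,0],[0,0.3,0,0],[0,0.6,0,0],[0,0.7,0,0]]]}}

```text
time_s: 14.58
ee_pos: [0.5396, -0.0193, 0.1873]
ee_rot: [179.9, -0.2, -168.8]
wrist_force: [-1.1, 0.7, -4.9]
grip_width: 0.119
grasp_force: 88.2
```

{"name": "apply_moves", "arguments": {"series": [[[0,0.7,0,0],[0,0.7,0,0],[0,0.7,0,0],[0,0.7,0,0],[0,0.7,0,0]]]}}

```text
time_s: 15.2
ee_pos: [0.5393, 0.0861, 0.1871]
ee_rot: [180.0, -0.2, -168.8]
wrist_force: [0.8, 0.5, -4.9]
grip_width: 0.117
grasp_force: 88.2
```

{"name": "apply_moves", "arguments": {"series": [[[0,0.7,0,0],[0.2,0.7,0,0],[0.3,0.7,0,0],[0.4,0.7,0,0],[0.4,0.7,0,0]]]}}

```text
time_s: 15.82
ee_pos: [0.5809, 0.1907, 0.1888]
ee_rot: [-180.0, 0.0, -168.8]
wrist_force: [0.3, -0.6, -4.5]
grip_width: 0.115
grasp_force: 88.2
```

{"name": "apply_moves", "arguments": {"series": [[[0.5,0.7,0,0],[0.5,0.6,0,0],[0.4,0.4,0,0],[0.3,0.2,0,0],[0,0,0,0]]]}}

```text
time_s: 16.45
ee_pos: [0.6314, 0.2463, 0.1887]
ee_rot: [-180.0, -0.0, -168.8]
wrist_force: [-0.8, -1.5, -4.4]
grip_width: 0.117
grasp_force: 88.2
```

{"name": "apply_moves", "arguments": {"series": [[[0.12,0.26,0,0],[0,0,-0.2,0],[0,0,-0.22,0],[0,0,0,0],[0,0,0,0]]]}}

```text
time_s: 17.08
ee_pos: [0.6342, 0.2538, 0.1762]
ee_rot: [-180.0, -0.0, -168.8]
wrist_force: [0.7, 0.4, -3.6]
grip_width: 0.12
grasp_force: 88.2
```

```bash
python3 - <<'E'
from h import *
st=bot.get_state();s=bot.snapshot("wrist")
print(st["ee_pos"],st["ee_rot"],st["wrist_force"],st["ft_torque"])
H=np.array([.5918,.2455])
for z in(.203,.167,.137,.127,.095):print(z,wproj(s,st,(*H,z)))
t=bot.snapshot("scene")
print([proj(t,(*H,z)) for z in(.203,.137)])
im=cv2.resize(s["frame"][80:300,150:360],None,fx=2.2,fy=2.2,interpolation=cv2.INTER_CUBIC)
c=cv2.resize(t["frame"][110:230,200:320],(330,330),interpolation=cv2.INTER_CUBIC)
c=cv2.copyMakeBorder(c,0,im.shape[0]-330,0,0,0)
cv2.imwrite("pics/w6.png",cv2.convertScaleAbs(np.hstack([im,c]),alpha=1.4));print(im.shape)
E
```

```text
[0.63423716 0.25377518 0.17624931] [-1.79995909e+02 -1.71790790e-02 -1.68806517e+02] [ 0.72326195  0.4232798  -3.56669007] [-0.00541356  0.02861426  0.01143931]
0.203 (np.float64(254.75425003568205), np.float64(174.18872219661478))
0.167 (np.float64(255.5963166629536), np.float64(160.72408459316372))
0.137 (np.float64(256.0516446013597), np.float64(153.4889763926569))
0.127 (np.float64(256.1726570100957), np.float64(151.57142425472014))
0.095 (np.float64(256.4888623905703), np.float64(146.5713377761894))
[(np.float64(248.0195414778923), np.float64(151.29375353244498)), (np.float64(248.03360060370989), np.float64(167.5217102704125))]
(484, 462, 3)
```

View pics/w6.png

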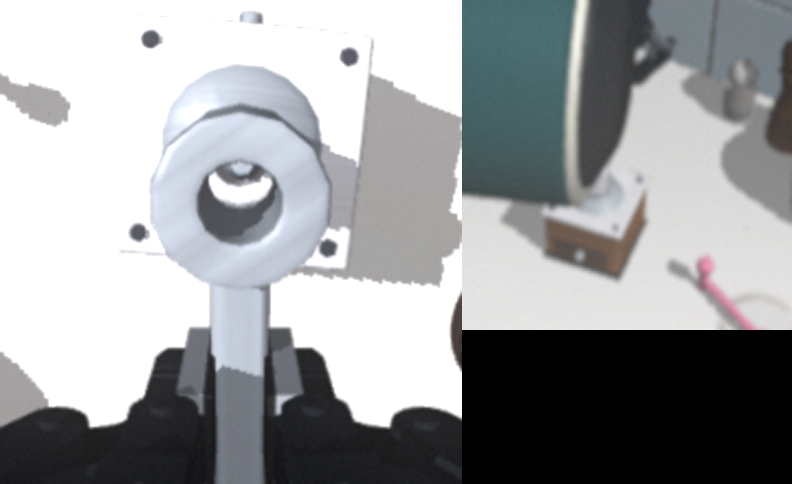

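The crank hangs straight: its hub's top face is at (240,198) in the crop, and the spindle tip shows through the bore at (242,168). The hub looks about 2–3 mm short of the axis, so I'll shift it and check numerically.

{"name": "apply_moves", "arguments": {"series": [[[0.09,0.02,0,0],[0,0,0,0],[0,0,0,0],[0,0,0,0]]]}}

```text
time_s: 17.68
ee_pos: [0.6371, 0.2546, 0.1764]
ee_rot: [-180.0, -0.0, -168.8]
wrist_force: [0.3, 0.2, -4.9]
grip_width: 0.113
grasp_force: 88.2
```

```bash
python3 - <<'E'
from h import *
st=bot.get_state();s=bot.snapshot("wrist");t=bot.snapshot("top");c=bot.snapshot("scene")
print(st["ee_pos"],st["ee_rot"],st["wrist_force"],st["ft_torque"])
g=cv2.cvtColor(s["frame"],cv2.COLOR_BGR2GRAY)
print(g[146:192:2,238:284:2])
p=st["ee_pos"];k=(p[0]+.102*.981,p[1]+.102*.194,.167+.06)
for n,q in(("top",t),("scene",c)):
    u,v=proj(q,k);h=cv2.cvtColor(q["frame"],cv2.COLOR_BGR2HSV)
    u0,v0=int(u),int(v);w=cv2.inRange(h[max(v0-20,0):v0+20,u0-20:u0+20],(0,70,15),(18,255,150))
    n2,l,stt,ce=cv2.connectedComponentsWithStats(w);print(n,u,v,[(stt[i,4],(ce[i]+[u0-20,v0-20]).round(1)) for i in range(1,n2) if stt[i,4]>8])
E
```

```text
[0.63708429 0.25456795 0.17636019] [-1.79997959e+02 -2.81239627e-03 -1.68792899e+02] [ 0.32608061  0.21650731 -4.87100727] [-0.00707034  0.01201562  0.00518451]
[[157 156 154 150 147 149 151 154 154 154 154 153 153 154 154 154 153 153
  152 153 154 155 156]
 [156 152 149 148 149 151 152 153 154 152 151 152 151 152 153 151 151 152
  152 154 155 156 156]
 [151 149 148 151 151 150 151 151 149 146 146 147 147 150 150 149 151 152
  153 153 155 154 154]
 [149 151 150 151 150 146 142 140 137 130 124 125 138 140 145 147 151 153
  155 154 154 153 153]
 [151 152 152 150 143 136 112  89  75  67  98  95  63  79 104 131 150 153
  154 154 154 152 151]
 [151 153 150 143 131 116 105  75  74  69  60  61  65  72  77 110 132 149
  152 152 152 151 148]
 [152 149 141 117 115 189 185 117  94  84  91 113 127 129 170 208 182 129
  148 152 150 147 144]
 [152 145 120  82 192 201 201 199 191 177 163 181 203 213 218 205 195 174
  101 146 145 143 144]
 [148 138  80  74 189 197 198 202 204 207 208 211 211 208 202 189 178 141
   68 129 144 146 143]
 [143 128  61  59 135 185 192 196 197 199 200 199 196 192 187 176 
[... 682 characters left out ...]
 106
  103 109 163 163 156]
 [150 137  66  58  57  58  57  60  59  60  60  60  61  61  67 102 105 106
  105 139 169 160 156]
 [152 145  97  59  58  58  58  59  59  61  61  62  60  82  98 103 105 107
  114 176 166 158 155]
 [152 146 132  70  61  59  57  60  60  59  60  61  67  98 102 106 106 112
  150 180 162 154 151]
 [149 145 140 130  86  63  59  59  66  71  75  79  92  97 101 105 117 156
  185 171 155 151 148]
 [145 144 146 144 138 101  71  66  69  69  81  87  93  98 106 123 168 179
  168 156 150 148 145]
 [145 145 144 141 141 140 128 118 103  94  90 101 114 138 152 166 172 162
  154 151 148 146 142]]
top 221.1684732047639 117.70960650004298 []
scene 263.1098234018973 109.85585222617925 []
```

The tip, the sleeve bore and the hub axis now agree to about 1 mm, the load is steady at 4.9 N and the moment is near zero. Handing in.

```bash
python3 -c "
from rig import bot
print(bot.hand_in())"
```

```text
the job is handed in; nothing more can be done
None
```

I slid the wide sleeve down onto the mill's shoulder and let go, left the narrow one on the table, and handed in holding the crank by its balance point, hub about 3 cm above the spindle tip and centred to about 1 mm by my estimate; its level I judged from the near-zero wrist moment and the hub's apparent height, because no camera could see the knob, and no verdict came back.

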